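Wring a gauge block onto the checking stand and try the check slide

ROBOT

A 6-joint arm with a two-finger parallel gripper is mounted at the origin on the work surface. World frame = base frame: x ahead of the robot, y to its left, z up, the work surface at z = 0. Lengths are in m, angles in rad, forces in N, time in s.
With the tool pointing down it reaches from about 0.3 to 0.875 m from the base axis. Payload 6.4 kg.
Tool frame: the origin (TCP) lies on the centre line of the jaws, within the pads' length; the fingertips stand 25 mm ahead of it and the grasp point (between the pads) lies 6 mm ahead of it (ctrl.tips_ahead is the z of the fingertips in the tool frame, in m); z points along the fingers, x is the direction in which the jaws open and shut, and the axes are right-handed (so a half turn about z gives the same grasp; the last joint's range is limited). The gripper opens to 85 mm and grips with 20 to 120 N. Pads are 22 mm wide; open, the fingers measure 114 mm over their backs; the gripper's body (76 mm by 85 mm) begins 54 mm behind the grasp point. The pads swing forward as they close: fully open they stand 13 mm farther back than shut.
Start: joints at [-1.541, 0.181, 1.607, -0, 1.354, -0.206], TCP at [0.134, -0.559, 0.256] pointing down, gripper open.
Joint ranges: [-2.99, 2.99], [-0.89, 2.07], [0.3, 2.58], [-1.14, 4.28], [0, 2.63], [-3.12, 3.12]. Speed limits (rad/s): [2.57, 2.57, 3.01, 3.14, 3.14, 3.14].

INTERFACE

Orientations are given as a unit quaternion [w, x, y, z].
In Python, from bench import ctrl gives the robot as it stands.
- The arm moves only by the shell command python3 -m pendant 'ROWS'. ROWS is JSON, a list that holds one entry, the list of rows, each a list of 7 numbers: the shift along the tool's x, y, z in m, then the turn, a rotation vector about the tool's x, y, z in rad, then the closure, from -1 (fully open) to 1 (shut). A call has 1 to 10 rows; each row shifts and turns the commanded pose from where the row before left it, along the tool's axes as they then stand; what a row does not reach is not made up. A row lasts 1/10 s, in which the tool goes at most 50 mm and 8.59 degrees, less where a joint would pass 70% of its speed; a pose out of reach is approached as far as the arm can. A call with a gripper value outside its range is refused whole. The fingers move at their own pace and stop on an object; the grip force is fixed at half the most. Time passes only in rows, so rows that do not move let the fingers close. It gives the time, the measured TCP pose, the force and the opening at its end, in the units of the state.
- ctrl.get_obs(): the state, without advancing time (a new reading comes with each control period).
- ctrl.camera(name): name is "side" or "top"; returns (picture, depth): 384x512x3 uint8, red, green, blue; 384x512 float32, m along the optical axis (not along the pixel's ray), 0 where there is no reading.
- ctrl.calibration(name): a dict with "fov_y" (degrees; the focal length in pixels is half the picture's height over the tangent of half this angle, whatever the lens; pixels are square), "cx", "cy" (the principal point, pixels), "camera_from_world" (4x4, takes a point from world to camera coordinates). Camera axes: x right, y down, z forward; pixel columns grow to the right and rows downward; lengths in m; the calibration is good to about 2 mm. A picture is of the moment at which its call begins. calibration takes no time and is no camera call.
- ctrl.hand_in(): hands the job in, once; it reports no verdict.
The state is a dict: "time_s": time; "q": joint angles; "dq": joint speeds; "joint_efforts": joint torques, N m; "eef_pos": TCP position; "eef_rot": TCP orientation; "wrist_force": force on the tool from outside, world axes, zero at the start; "torque": the same for the moment, N m; "opening": opening from 0.0 (shut) to 1.0 (fully open).
Only numpy, scipy, OpenCV 4.12 (cv2) and the standard library are available. Lean on these libraries where they do the work, as an engineer would, in place of code of your own. Each camera call takes 0.05 s, during which the arm holds its last target.

TASK

Make up the height setting on the checking stand: take the thinner of the two loose steel gauge blocks, lay it flat and lengthwise on the stand's fixed block with its far end about a quarter to a half of a block length short of the end stop, and wring it on by sliding it along the face, without lifting it again, until it meets the stop, square and centred on the fixed block and covering its face. Let go of it, then draw the spring-loaded check slide by its upright grip over the stack as far as it goes, and let go there so that it snaps back by itself. Leave the block so and do not disturb the thicker block or the other loose things on the bench.

Things in the scene. Friction and masses are not known exactly. Their poses are not given: they have to be found in the camera images.
- thin_mid (a point): centre (half-way up) of the thinner loose gauge block, the one to use: bright steel block 70 mm long (its x), 32 mm wide (its y), 28 mm tall (its z, up), about 0.5 kg, lying flat on the bench top
- thick_mid (a point): centre (half-way up) of the thicker loose gauge block, to be left alone: same bright steel, 70 x 32 mm in plan but 44 mm tall, lying flat on the bench top; it would foul the check slide
- face (a point): centre of the top face of the stand's fixed gauge block (bright ground steel, oiled, slippery), 40 mm above the bench, level, 70 mm long (x) by 28 mm wide (y), so the loose block overhangs it by 2 mm each side. x runs from its open end, nearest the robot, to the end stop; z is up. It stands 30 mm above a dark base plate 10 mm thick, 100 mm wide, x -60 to +155 mm, screwed down
- stop (a point): middle of the end stop's working face, at the level of its top edge: dark plate 8 mm thick, 28 mm wide, right behind the fixed block, its face 35 mm along face +x from the face's centre and rising 12 mm above the face; a 70 mm block that touches it is end to end with the fixed block. Axes as face
- grip (a point): middle of the check slide's upright black grip: 14 mm (face x) by 16 mm (face y), axes as face; it lies 15 mm below the grip's top and 22 mm above the 36 mm wide carriage, 104 mm above the bench and at rest 110 mm along face +x from the face's centre. The carriage runs on a fixed bed, 50 mm wide, 60 mm high, x +60 to +152 mm
- tongue (a point): tip, at its underside, of the flat tongue (18 mm wide, 5 mm thick) that the carriage carries towards the fixed block: 31 mm above the face, so it passes 3 mm over the thinner block; 45 mm along face +x from the face's centre at rest, 5 mm when drawn. Axes as face
- slide (a joint): travel of the check slide (m): 0 at rest, grows as it is drawn along face -x (over the stack), 0.040 at its end stop; the return spring pulls back with 3 N at rest rising to 7 N at the end; released, it returns in about 0.3 s
- hammer: bystander: hammer lying on the bench
- wrench: bystander: steel wrench lying on the bench
- oiler: bystander: grey plastic bottle with black cap, 60 mm across, 150 mm tall
- tin: bystander: steel tin, 80 mm across, 90 mm tall
- washer: bystander: thick dark steel ring, 42 mm across, 12 mm tall, lying between the robot and the stand
- offcut: bystander: dark steel bar offcut 90 x 20 x 20 mm
Mind the look-alikes: they are no part of the job. Leave any turquoise or yellow look-alike of the part that bears thin_mid alone.

How it is judged:
By the outcome, as a careful person would: the job done as asked, in the order asked, and still so for the second after the job is handed in, with the robot touching nothing.
It also fails if it takes over 56 s, if anything falls off the work surface, if the arm or the gripper's body presses on something with over 40 N, if the wrist force passes 120 N, or if a joint passes its speed limit or range.

## Working session

There is one attempt and no reset: what is moved stays moved. The work goes in short steps, Python scripts to look and compute and a shell command to move; the robot and the scene stay as the last step left them, time stands still between calls to the robot, and variables do not carry over. Pictures are saved under pics/ and viewed, and the job is handed in when it is done.

```bash
ls; mkdir -p pics; python3 - <<'E'
from bench import ctrl
import cv2,numpy as np
for n in("side","top"):
    im,d=ctrl.camera(n); cv2.imwrite(f"pics/{n}0.png",im[...,::-1]); np.savez(f"{n}0.npz",im=im,d=d)
    c=ctrl.calibration(n); print(n,c)
o=ctrl.get_obs();print({k:np.round(v,3) for k,v in o.items()},ctrl.tips_ahead)
E
```

```text
pics
side {'fov_y': 45.88380047832173, 'cx': 250.78468885056895, 'cy': 185.95348946617327, 'camera_from_world': array([[-0.89050106, -0.45497684,  0.00198497,  0.47321056],
       [-0.28867792,  0.56163046, -0.77539428,  0.21948642],
       [ 0.35167162, -0.69106244, -0.63147429,  1.29772676],
       [ 0.        ,  0.        ,  0.        ,  1.        ]])}
top {'fov_y': 48.19174143171388, 'cx': 251.37193634009452, 'cy': 188.5932882520021, 'camera_from_world': array([[-0.00947132, -0.99985828, -0.01391807,  0.02755825],
       [-0.99621563,  0.0106376 , -0.08626279,  0.51648979],
       [ 0.08639862,  0.01304838, -0.9961752 ,  1.57432359],
       [ 0.        ,  0.        ,  0.        ,  1.        ]])}
{'time_s': np.float64(0.1), 'q': array([-1.541,  0.181,  1.608,  0.   ,  1.354, -0.206]), 'dq': array([-0.001, -0.002, -0.003, -0.   ,  0.002,  0.002]), 'joint_efforts': array([ 1.0000e-03, -4.4587e+01, -3.5224e+01, -0.0000e+00,  4.0000e-03,
        0.0000e+00]), 'eef_pos': array([ 0.134, -0.559,  0.255]), 'eef_rot': array([-0.001,  0.785, -0.619, -0.001]), 'wrist_force': array([-0.594,  0.544,  0.96 ]), 'torque': array([-0.053, -0.028,  0.003]), 'opening': np.float64(0.997)} 0.025
```

View pics/side0.png

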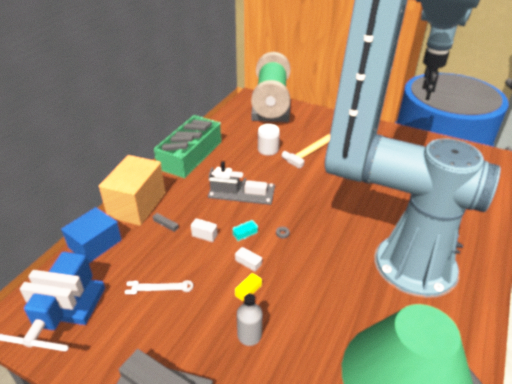

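View pics/top0.png

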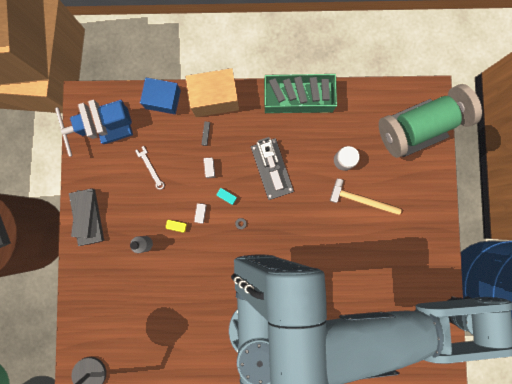

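The side view shows two bright blocks, at (204,230) and (249,259), with the stand at (240,188). In the top view they are at (209,168) and (201,213), with the stand at (270,168). The turquoise (227,196) and yellow (176,226) look-alikes are excluded. I'll measure the heights next.

```bash
cat > h.py <<'E'
import numpy as np,cv2
from bench import ctrl
def K(n):
    c=ctrl.calibration(n); f=192/np.tan(np.radians(c["fov_y"]/2)); return f,c["cx"],c["cy"],np.array(c["camera_from_world"])
def cloud(n,d):
    f,cx,cy,T=K(n); v,u=np.mgrid[:384,:512]
    P=np.stack([(u-cx)/f*d,(v-cy)/f*d,d],-1); return (P-T[:3,3])@T[:3,:3]
def proj(n,p):
    f,cx,cy,T=K(n); q=np.atleast_2d(p)@T[:3,:3].T+T[:3,3]; return np.c_[q[:,0]/q[:,2]*f+cx,q[:,1]/q[:,2]*f+cy]
def ray(n,u,v,z):
    f,cx,cy,T=K(n); R=T[:3,:3]; o=-R.T@T[:3,3]; d=R.T@np.array([(u-cx)/f,(v-cy)/f,1]); return o+d*(z-o[2])/d[2]
def rect(n,mask,z,off=(0,0),s=1):
    c=max(cv2.findContours(mask.astype(np.uint8),0,2)[0],key=cv2.contourArea).reshape(-1,2)
    p=np.array([ray(n,(u+.5)/s-.5+off[0],(v+.5)/s-.5+off[1],z)[:2] for u,v in c])
    return cv2.minAreaRect((p*1000).astype(np.float32))
E
python3 - <<'E'
from h import *
for n in("side","top"):
    a=np.load(n+"0.npz"); im,d=a["im"],a["d"]; P=cloud(n,d)
    bright=(im.min(-1)>140)&(np.ptp(im.astype(int),axis=-1)<40)&(d>0)&(P[...,2]>.01)
    N,L,st,c=cv2.connectedComponentsWithStats(bright.astype(np.uint8))
    for i in range(1,N):
        if st[i,4]>25:
            z=P[L==i]; print(n,c[i].round(),st[i,4],"xyz med",np.median(z,0).round(3),"z90",np.percentile(z[:,2],[50,80,95]).round(3))
    x,y,w,h=(170,150,130,130) if n=="side" else (180,120,130,120)
    cv2.imwrite(f"pics/{n}crop.png",cv2.resize(im[y:y+h,x:x+w,::-1],None,fx=5,fy=5,interpolation=cv2.INTER_CUBIC)[:600])
E
```

```text
side [360.  79.] 4722 xyz med [0.247 0.031 0.533] z90 [0.533 0.629 0.679]
side [440.  52.] 37 xyz med [ 0.124 -0.532  0.405] z90 [0.405 0.408 0.41 ]
side [275.  82.] 36 xyz med [ 0.671 -0.477  0.2  ] z90 [0.2   0.201 0.204]
side [270. 101.] 94 xyz med [ 0.682 -0.46   0.125] z90 [0.125 0.135 0.144]
side [268. 138.] 501 xyz med [ 0.615 -0.301  0.069] z90 [0.069 0.086 0.089]
side [400. 161.] 2097 xyz med [0.11  0.048 0.352] z90 [0.352 0.368 0.371]
side [459. 182.] 2330 xyz med [-0.026  0.056  0.35 ] z90 [0.35  0.377 0.386]
side [293. 158.] 133 xyz med [ 0.503 -0.286  0.021] z90 [0.021 0.024 0.026]
side [224. 176.] 357 xyz med [ 0.643 -0.025  0.068] z90 [0.068 0.079 0.082]
side [255. 187.] 253 xyz med [ 0.547 -0.06   0.033] z90 [0.033 0.038 0.041]
side [203. 228.] 341 xyz med [0.595 0.191 0.039] z90 [0.039 0.043 0.045]
side [423. 257.] 2938 xyz med [-0.011  0.067  0.075] z90 [0.075 0.164 0.208]
side [455. 238.] 44 xyz med [-0.068  0.029  0.146] z90 [0.146 0.169 0.179]
side [248. 257.] 291 xyz med [0.428 0.222 0.026] z90 [0.026 0.027 0.029]
side [ 52. 287.] 1345 xyz med [0.758 0.593 0.126
[... 867 characters left out ...]
0.059  0.801] z90 [0.801 0.803 0.805]
top [247. 288.] 27 xyz med [0.237 0.029 0.628] z90 [0.628 0.631 0.637]
top [252. 322.] 689 xyz med [0.105 0.022 0.369] z90 [0.369 0.373 0.375]
top [483. 322.] 1286 xyz med [ 0.156 -0.536  0.591] z90 [0.591 0.611 0.622]
top [232. 331.] 99 xyz med [-0.002  0.098  0.014] z90 [0.014 0.016 0.019]
top [293. 356.] 1780 xyz med [ 0.139 -0.062  0.799] z90 [0.799 0.801 0.802]
top [446. 348.] 78 xyz med [ 0.1   -0.417  0.62 ] z90 [0.62  0.625 0.628]
top [246. 350.] 66 xyz med [0.039 0.046 0.385] z90 [0.385 0.387 0.389]
top [470. 357.] 518 xyz med [ 0.08  -0.474  0.612] z90 [0.612 0.621 0.624]
top [244. 378.] 40 xyz med [-0.044  0.043  0.386] z90 [0.386 0.387 0.389]
```

View pics/sidecrop.png

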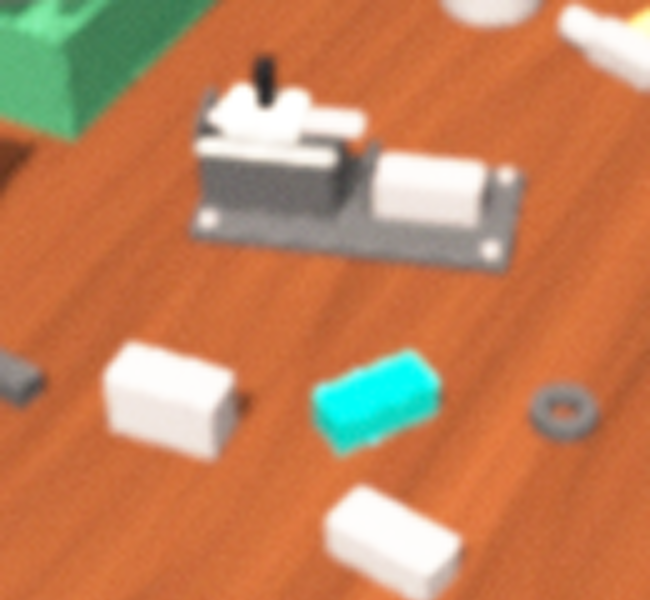

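View pics/topcrop.png

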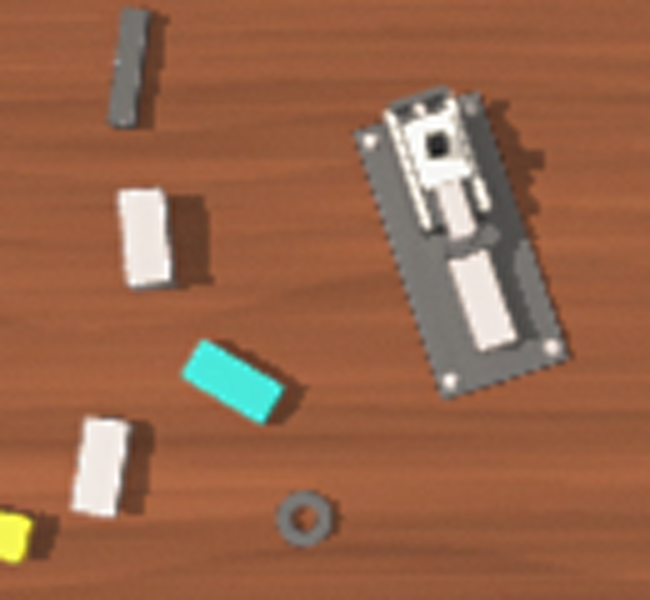

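The candidates are the block at top (201,213), whose top is at z≈0.028, and the one at top (209,168), whose top is at z≈0.044. The first is the thin block, and the side crop confirms it's visibly lower. Next, accurate poses.

```bash
python3 - <<'E'
from h import *
def seg(n,box,z,zlo):
    a=np.load(n+"0.npz"); im,d=a["im"],a["d"]; P=cloud(n,d)
    x0,y0,x1,y1=box; s=6
    c=cv2.resize(im[y0:y1,x0:x1],None,fx=s,fy=s,interpolation=cv2.INTER_CUBIC).astype(int)
    m=(c.min(-1)>(135 if n=="top" else 205))&(np.ptp(c,axis=-1)<50)
    m=m.astype(np.uint8)
    return rect(n,m,z,(x0,y0),s),m
for nm,box,z in(("thin",(190,200,212,226),.028),("thick",(200,155,218,180),.044),("fixed",(266,169,286,194),.040)):
    r,m=seg("top",box,z,0); print(nm,"top",r)
# depth-based: top-face points both cams
for n in("side","top"):
    a=np.load(n+"0.npz"); d=a["d"]; P=cloud(n,d)
    for nm,c,z,R in(("thin",(.428,.213),.028,.05),("fixed",(.547,-.066),.04,.045)):
        m=(np.hypot(P[...,0]-c[0],P[...,1]-c[1])<R)&(abs(P[...,2]-z)<.008)
        p=P[m]; r=cv2.minAreaRect((p[:,:2]*1000).astype(np.float32)); print(n,nm,m.sum(),p.mean(0).round(4),r)
    # base plate colour dark
    m=(np.hypot(P[...,0]-.59,P[...,1]+.05)<.16)&(abs(P[...,2]-.01)<.005)&(a["im"].astype(int).max(-1)<135)&(np.ptp(a["im"].astype(int),axis=-1)<25)
    p=P[m]; r=cv2.minAreaRect((p[:,:2]*1000).astype(np.float32)); print(n,"plate",m.sum(),r)
    im=a["im"].astype(int); m=(im.max(-1)<70)&(np.hypot(P[...,0]-.65,P[...,1]+.04)<.05)&(P[...,2]>.08); p=P[m]
    print(n,"grip",m.sum(),p.mean(0).round(4),p.min(0).round(3),p.max(0).round(3), np.argwhere(m).mean(0))
E
```

```text
thin top ((428.4376525878906, 214.45223999023438), (34.705718994140625, 71.99696350097656), 80.85420989990234)
thick top ((597.1172485351562, 179.24136352539062), (73.1533203125, 35.35084533691406), 5.89206075668335)
fixed top ((547.4420166015625, -68.28643035888672), (72.27796936035156, 32.609981536865234), 17.912601470947266)
side thin 247 [0.4295 0.2175 0.0259] ((430.34747314453125, 215.72447204589844), (34.070960998535156, 71.2105484008789), 81.19949340820312)
side fixed 143 [ 0.5517 -0.0658  0.038 ] ((552.4614868164062, -66.74934387207031), (73.68561553955078, 36.54490280151367), 17.061067581176758)
side plate 83 ((604.3392944335938, -59.81464385986328), (189.56124877929688, 62.060211181640625), 35.112586975097656)
side grip 14 [ 0.65   -0.0287  0.1042] [ 0.646 -0.032  0.09 ] [ 0.654 -0.026  0.117] [166.  222.5]
top thin 167 [0.4293 0.2137 0.0278] ((428.8066711425781, 214.36778259277344), (32.74288558959961, 69.18363189697266), 81.64488983154297)
top fixed 146 [ 0.5486 -0.0688  0.0397] ((551.4384155273438, -68.46842956542969), (76.52317810058594, 28.52764892578125), 17.34080696105957)
top plate 698 ((593.0452270507812, -55.033111572265625), (211.6861114501953, 97.68822479248047), 17.640670776367188)
top grip 10 [ 0.6492 -0.0354  0.1146] [ 0.645 -0.039  0.102] [ 0.655 -0.032  0.124] [148.8 267. ]
```

```bash
cat >> h.py <<'E'
from scipy.spatial.transform import Rotation as Ro
def st():
    o=ctrl.get_obs(); w,x,y,z=o["eef_rot"]; R=Ro.from_quat([x,y,z,w]).as_matrix()
    print("t %.2f pos %s yaw %.2f tiltz %s F %s T %s open %.3f"%(o["time_s"],o["eef_pos"].round(4),np.degrees(np.arctan2(R[1,0],R[0,0])),R[:2,2].round(4),o["wrist_force"].round(1),o["torque"].round(2),o["opening"]))
    return o["eef_pos"],R
def go(p,yaw=None):
    e,R=st(); d=R.T@(np.array(p)-e); print("tool shift",d.round(4),"max",abs(d).max(),"norm rows",np.linalg.norm(d)/.05)
    if yaw is not None:
        y=np.degrees(np.arctan2(R[1,0],R[0,0])); t=(yaw-y+180)%360-180
        c,s=np.cos(np.radians(yaw)),np.sin(np.radians(yaw)); G=np.array([[c,s,0],[s,-c,0],[0,0,-1]]).T
        G=np.array([[c,s,0],[s,-c,0],[0,0,-1.]]).T
        print("turn rotvec (tool)",Ro.from_matrix(R.T@G).as_rotvec().round(4))
E
python3 - <<'E'
from h import *
go([.40,-.28,.2555]); go([.4285,.2145,.2],-99.1)
e,R=st(); print("leg2",(R.T@np.array([.0285,.4945,0])).round(4))
E
```

```text
t 0.10 pos [ 0.1343 -0.5586  0.2555] yaw -76.49 tiltz [-0.      0.0016] F [-0.6  0.5  1. ] T [-0.05 -0.03  0.  ] open 0.997
tool shift [-0.2088 -0.3234  0.0004] max 0.32339228340125264 norm rows 7.699195798338172
t 0.10 pos [ 0.1343 -0.5586  0.2555] yaw -76.49 tiltz [-0.      0.0016] F [-0.6  0.5  1. ] T [-0.05 -0.03  0.  ] open 0.997
tool shift [-0.6829 -0.4666  0.0567] max 0.6829002195361422 norm rows 16.580727895412004
turn rotvec (tool) [-0.      0.0016  0.3946]
t 0.10 pos [ 0.1343 -0.5586  0.2555] yaw -76.49 tiltz [-0.      0.0016] F [-0.6  0.5  1. ] T [-0.05 -0.03  0.  ] open 0.997
leg2 [-0.4742 -0.1432  0.0008]
```

```bash
python3 -m pendant '[[[-0.013,-0.02,0,0,0,0,-1],[-0.026,-0.04,0,0,0,0,-1],[-0.026,-0.04,0,0,0,0,-1],[-0.026,-0.04,0,0,0,0,-1],[-0.026,-0.04,0,0,0,0,-1],[-0.026,-0.04,0,0,0,0,-1],[-0.026,-0.04,0,0,0,0,-1],[-0.03,-0.03,0,0,0,0,-1],[-0.045,-0.015,0,0,0,0,-1],[-0.045,-0.014,0,0,0,0,-1]]]'
python3 -m pendant '[[[-0.045,-0.014,0,0,0,0,-1],[-0.045,-0.014,0,0,0,0,-1],[-0.045,-0.014,0,0,0,0,-1],[-0.045,-0.014,0,0,0,0,-1],[-0.045,-0.014,0,0,0,0,-1],[-0.045,-0.014,0,0,0,0,-1],[-0.045,-0.014,0,0,0,0,-1],[-0.04,-0.014,0,0,0,0,-1],[-0.03,-0.01,0,0,0,0,-1],[0,0,0,0,0,0,-1]]]'
python3 -c "
from h import *
go([.4285,.2145,.1],-99.1)"
```

```text
time_s: 1.1
eef_pos: [0.3771, -0.2016, 0.2558]
eef_rot: [-0.0, 0.785, -0.619, -0.0]
wrist_force: [0.2, 0.9, -0.0]
opening: 0.997
time_s: 2.1
eef_pos: [0.4051, 0.2024, 0.256]
eef_rot: [-0.0, 0.787, -0.617, -0.001]
wrist_force: [-0.2, -1.3, 0.2]
opening: 0.997
t 2.10 pos [0.4051 0.2024 0.256 ] yaw -76.22 tiltz [-0.0007  0.001 ] F [-0.2 -1.3  0.2] T [-0.07  0.   -0.03] open 0.997
tool shift [-0.006  -0.0257  0.156 ] max 0.15597552885916416 norm rows 3.1637477051772467
turn rotvec (tool) [0.0007 0.001  0.3993]
```

```bash
python3 -m pendant '[[[-0.006,-0.026,0,0,0,0,-0.4],[0,0,0.02,0,0,0.1,-0.4],[0,0,0.04,0,0,0.1,-0.4],[0,0,0.04,0,0,0.1,-0.4],[0,0,0.04,0,0,0.1,-0.4],[0,0,0.016,0,0,0,-0.4],[0,0,0,0,0,0,-0.4]]]'
python3 -c "
from h import *
go([.4285,.2145,.031],-99.1)
for n in('side','top'):
    im,d=ctrl.camera(n); x,y,w,h=(180,190,130,110) if n=='side' else (140,160,120,100)
    cv2.imwrite(f'pics/{n}1.png',cv2.resize(im[y:y+h,x:x+w,::-1],None,fx=5,fy=5,interpolation=cv2.INTER_CUBIC))"
```

```text
time_s: 2.8
eef_pos: [0.427, 0.2099, 0.0973]
eef_rot: [-0.003, -0.647, 0.763, 0.002]
wrist_force: [0.1, 0.1, 0.9]
opening: 0.696
t 2.80 pos [0.427  0.2099 0.0973] yaw -99.44 tiltz [-0.0067 -0.0016] F [0.1 0.1 0.9] T [ 0.04 -0.03  0.  ] open 0.696
tool shift [-0.005  -0.0011  0.0663] max 0.06631352292499794 norm rows 1.3302157698732977
turn rotvec (tool) [ 0.0064 -0.0027 -0.006 ]
```

View pics/side1.png

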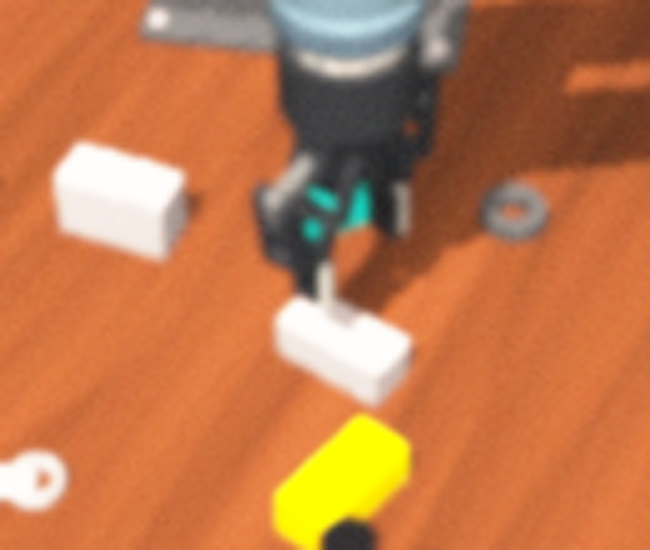

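The side view shows the jaws straddling the thin block at crop (340,345), clear of the turquoise and yellow ones. Now I'll descend.

```bash
python3 -m pendant '[[[-0.004,-0.001,0,0.006,-0.002,0,-0.4],[0,0,0.02,0,0,0,-0.4],[0,0,0.02,0,0,0,-0.4],[0,0,0.015,0,0,0,-0.4],[0,0,0,0,0,0,-0.4],[0,0,0,0,0,0,-0.4]]]'
python3 -c "
from h import *
go([.4285,.2145,.031],-99.1)"
```

```text
time_s: 3.5
eef_pos: [0.4325, 0.2153, 0.0465]
eef_rot: [0.004, -0.647, 0.763, -0.002]
wrist_force: [-0.7, 0.8, -0.6]
opening: 0.699
t 3.50 pos [0.4325 0.2153 0.0465] yaw -99.39 tiltz [0.0081 0.0014] F [-0.7  0.8 -0.6] T [-0.03  0.04 -0.03] open 0.699
tool shift [0.0015 0.0039 0.0155] max 0.015460340575965646 norm rows 0.3202900471504955
turn rotvec (tool) [-0.0077  0.0027 -0.0051]
```

```bash
python3 -m pendant '[[[0,0,0,-0.006,0.002,0,-0.4],[0,0,0,0,0,0,-0.4],[0,0,0,0,0,0,-0.4]]]'
python3 -c "
from h import *
go([.4285,.2145,.031],-99.1)"
python3 -m pendant '[[[0,0,0,0,0,0,-0.4]]]'
python3 -c "
from h import *
go([.4285,.2145,.031],-99.1)"
```

```text
time_s: 3.8
eef_pos: [0.4322, 0.2152, 0.0461]
eef_rot: [0.001, -0.647, 0.763, -0.0]
wrist_force: [-0.2, 0.0, -0.6]
opening: 0.698
t 3.80 pos [0.4322 0.2152 0.0461] yaw -99.41 tiltz [0.0016 0.0004] F [-0.2  0.  -0.6] T [ 0.02  0.01 -0.02] open 0.698
tool shift [0.0013 0.0036 0.0151] max 0.015096307753940937 norm rows 0.31147869114197135
turn rotvec (tool) [-0.0015  0.0006 -0.0054]
time_s: 3.9
eef_pos: [0.4318, 0.2151, 0.0457]
eef_rot: [0.0, -0.647, 0.763, -0.0]
wrist_force: [-1.0, 0.4, -0.4]
opening: 0.699
t 3.90 pos [0.4318 0.2151 0.0457] yaw -99.41 tiltz [0.0008 0.0002] F [-1.   0.4 -0.4] T [-0.02  0.04  0.05] open 0.699
tool shift [0.0011 0.0032 0.0147] max 0.014707758694094429 norm rows 0.30195806273509235
turn rotvec (tool) [-0.0007  0.0003 -0.0054]
```

```bash
python3 -m pendant '[[[0.0005,0.002,0.007,0,0,-0.005,-0.4],[0,0,0.007,0,0,0,-0.4],[0,0,0,0,0,0,-0.4],[0,0,0,0,0,0,-0.4],[0,0,0,0,0,0,1],[0,0,0,0,0,0,1],[0,0,0,0,0,0,1],[0,0,0,0,0,0,1],[0,0,0,0,0,0,1],[0,0,0,0,0,0,1]]]'
python3 -c "
from h import *
go([.4285,.2145,.031],-99.1)"
```

```text
time_s: 4.9
eef_pos: [0.4299, 0.2149, 0.0317]
eef_rot: [0.0, -0.649, 0.761, -0.0]
wrist_force: [-0.8, -0.1, 6.1]
opening: 0.36
t 4.90 pos [0.4299 0.2149 0.0317] yaw -99.12 tiltz [0.0008 0.0001] F [-0.8 -0.1  6.1] T [-0.05  0.09 -0.  ] open 0.360
tool shift [0.0006 0.0013 0.0007] max 0.0013140231025233248 norm rows 0.032491611450309564
turn rotvec (tool) [-0.0008  0.0003 -0.0003]
```

```bash
python3 -m pendant '[[[0,0,-0.01,0,0,0,1],[0,0,-0.03,0,0,0,1],[0,0,-0.04,0,0,0,1],[0,0,-0.03,0,0,0,1],[0,0,0,0,0,0,1],[0,0,0,0,0,0,1]]]'
python3 -c "
from h import *
st()
for n in('side','top'):
    im,d=ctrl.camera(n); np.savez(n+'2.npz',im=im,d=d); x,y,w,h=(180,170,130,110) if n=='side' else (140,160,120,100)
    cv2.imwrite(f'pics/{n}2.png',cv2.resize(im[y:y+h,x:x+w,::-1],None,fx=5,fy=5,interpolation=cv2.INTER_CUBIC))"
```

```text
time_s: 5.5
eef_pos: [0.4289, 0.2148, 0.1408]
eef_rot: [-0.0, -0.649, 0.761, 0.0]
wrist_force: [-0.8, 0.8, -6.8]
opening: 0.36
t 5.50 pos [0.4289 0.2148 0.1408] yaw -99.12 tiltz [-0.0003 -0.    ] F [-0.8  0.8 -6.8] T [ 0.02  0.04 -0.04] open 0.360
```

View pics/side2.png

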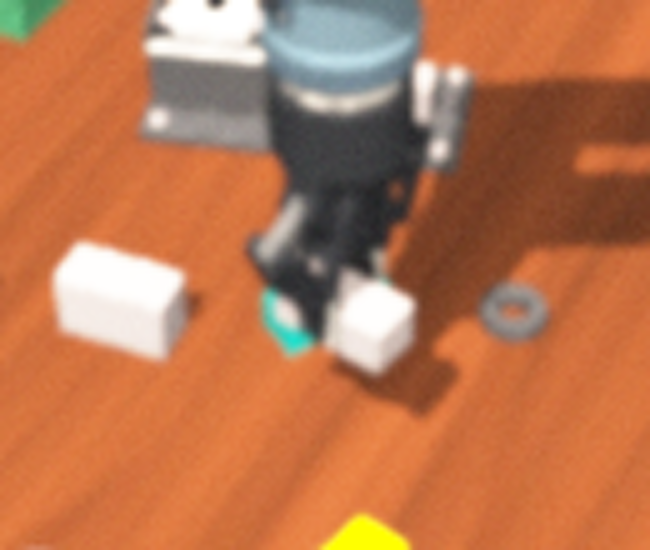

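View pics/top2.png

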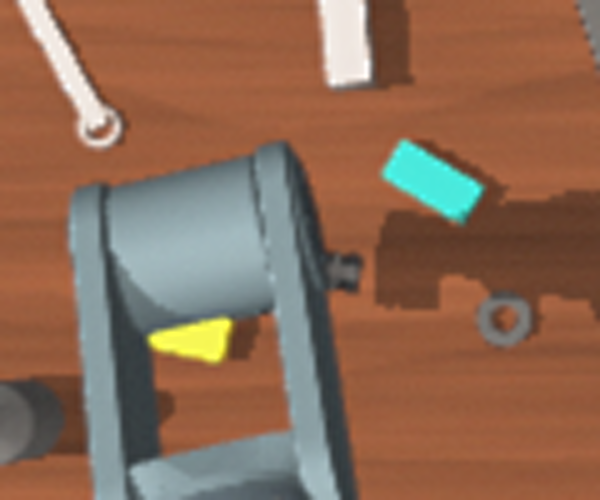

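The side view shows the block held level at crop (375,320), and nothing else has moved. Now I'll carry it to the stand.

```bash
python3 -c "
from h import *
go([.5228,-.0767,.13],-72.3)"
```

```text
t 5.60 pos [0.4276 0.2144 0.1391] yaw -99.12 tiltz [-0.0042 -0.0009] F [-0.3 -0.2 -6. ] T [-0.01  0.08  0.01] open 0.361
tool shift [ 0.2724 -0.1402  0.0089] max 0.27235958735795535 norm rows 6.128911860568203
turn rotvec (tool) [ 0.0043 -0.0006 -0.4682]
```

```bash
python3 -m pendant '[[[0.02,-0.01,0,0,0,0,1],[0.035,-0.018,0,0,0,0,1],[0.035,-0.018,0,0,0,0,1],[0.035,-0.018,0,0,0,0,1],[0.035,-0.018,0,0,0,0,1],[0.035,-0.018,0,0,0,0,1],[0.035,-0.018,0,0,0,0,1],[0.027,-0.014,0,0,0,0,1],[0.015,-0.008,0,0,0,0,1],[0,0,0,0,0,-0.078,1]]]'
python3 -m pendant '[[[0,0,0,0,0,-0.078,1],[0,0,0,0,0,-0.078,1],[0,0,0,0,0,-0.078,1],[0,0,0,0,0,-0.078,1],[0,0,0,0,0,-0.078,1],[0,0,0,0,0,0,1],[0,0,0,0,0,0,1],[0,0,0,0,0,0,1]]]'
python3 -c "
from h import *
go([.5228,-.0767,.085],-72.3)"
```

```text
time_s: 6.6
eef_pos: [0.5242, -0.0778, 0.1394]
eef_rot: [-0.001, -0.677, 0.736, 0.001]
wrist_force: [0.5, -0.0, -4.5]
opening: 0.363
time_s: 7.4
eef_pos: [0.5242, -0.0755, 0.1406]
eef_rot: [0.0, 0.807, -0.59, -0.001]
wrist_force: [0.2, 0.2, -5.5]
opening: 0.36
t 7.40 pos [ 0.5242 -0.0755  0.1406] yaw -72.38 tiltz [-0.0013  0.0006] F [ 0.2  0.2 -5.5] T [-0.01 -0.03  0.01] open 0.360
tool shift [0.0008 0.0016 0.0556] max 0.055603478163818415 norm rows 1.112635026171287
turn rotvec (tool) [ 0.001   0.0009 -0.0014]
```

```bash
python3 -m pendant '[[[0.001,0.0015,0.02,0,0,0,1],[0,0,0.02,0,0,0,1],[0,0,0.016,0,0,0,1],[0,0,0,0,0,0,1],[0,0,0,0,0,0,1],[0,0,0,0,0,0,1]]]'
cat > look.py <<'E'
import sys
from h import *
k=sys.argv[1]; st()
for n in('side','top'):
    im,d=ctrl.camera(n); np.savez(n+k+'.npz',im=im,d=d); x,y,w,h=(195,150,90,70) if n=='side' else (235,125,80,80)
    cv2.imwrite(f'pics/{n}{k}.png',cv2.resize(im[y:y+h,x:x+w,::-1],None,fx=7,fy=7,interpolation=cv2.INTER_CUBIC))
E
python3 look.py 3
```

```text
time_s: 8.0
eef_pos: [0.5243, -0.0776, 0.0864]
eef_rot: [-0.0, 0.807, -0.59, 0.001]
wrist_force: [0.2, -0.6, -4.5]
opening: 0.358
t 8.00 pos [ 0.5243 -0.0776  0.0864] yaw -72.32 tiltz [ 0.0018 -0.0007] F [ 0.2 -0.6 -4.5] T [-0.04  0.03 -0.01] open 0.358
```

View pics/side3.png

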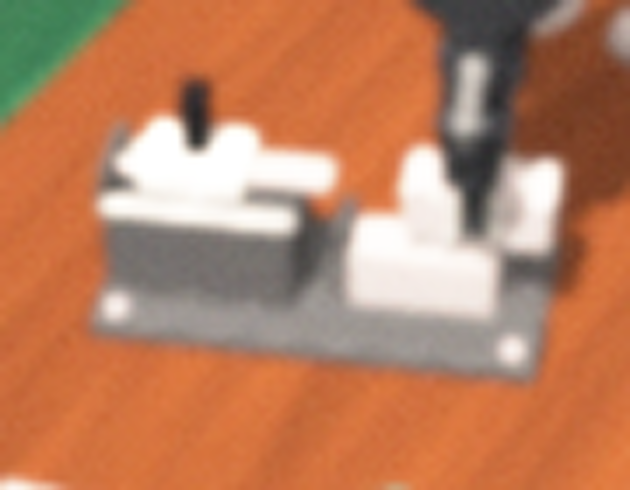

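View pics/top3.png

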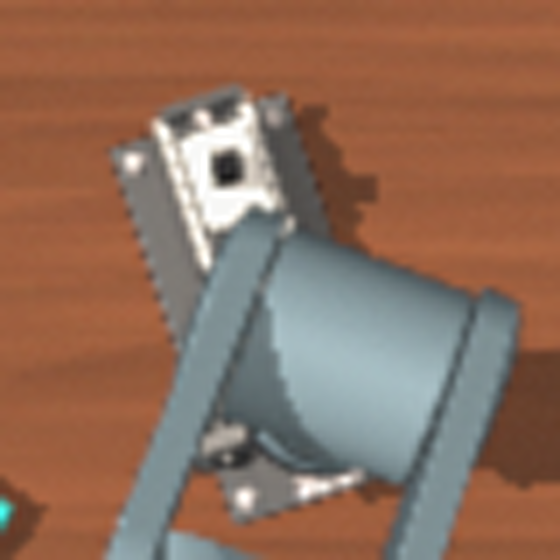

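The side view shows the block level above the fixed block, set back about a third of a length at crop (480,200). Lowering gently.

```bash
python3 -m pendant '[[[0,0,0.005,0,0,0,1],[0,0,0.003,0,0,0,1],[0,0,0.002,0,0,0,1],[0,0,0.002,0,0,0,1],[0,0,0,0,0,0,1],[0,0,0,0,0,0,1]]]'; python3 -m pendant '[[[0,0,0.001,0,0,0,1],[0,0,0,0,0,0,1],[0,0,0,0,0,0,1]]]'; python3 -m pendant '[[[0,0,0.001,0,0,0,1],[0,0,0,0,0,0,1],[0,0,0,0,0,0,1]]]'
```

```text
time_s: 8.7
eef_pos: [0.5235, -0.0773, 0.0733]
eef_rot: [-0.0, 0.807, -0.59, -0.0]
wrist_force: [-0.5, -0.2, -5.8]
opening: 0.358
time_s: 9.0
eef_pos: [0.5235, -0.0773, 0.0723]
eef_rot: [-0.0, 0.807, -0.59, 0.0]
wrist_force: [-0.2, -0.3, -6.0]
opening: 0.361
time_s: 9.3
eef_pos: [0.5238, -0.0774, 0.0717]
eef_rot: [-0.0, 0.807, -0.59, 0.0]
wrist_force: [-0.6, 0.9, -0.0]
opening: 0.361
```

```bash
python3 -m pendant '[[[0,0,0,0,0,0,0.1],[0,0,0,0,0,0,-0.2],[0,0,0,0,0,0,-0.4],[0,0,0,0,0,0,-0.4],[0,0,0,0,0,0,-0.4],[0,0,-0.01,0,0,0,-0.4],[0,0,-0.03,0,0,0,-0.4],[0,0,-0.04,0,0,0,-0.4],[0,0,-0.03,0,0,0,-0.4],[0.02,0,0,0,0,0,-0.4]]]'; python3 -m pendant '[[[0.04,0,0,0,0,0,-0.4],[0.04,0,0,0,0,0,-0.4],[0.04,0,0,0,0,0,-0.4],[0.04,0,0,0,0,0,-0.4],[0.02,0,0,0,0,0,-0.4]]]'; python3 look.py 4
```

```text
time_s: 10.3
eef_pos: [0.5322, -0.0961, 0.1871]
eef_rot: [-0.001, 0.808, -0.589, 0.004]
wrist_force: [1.0, 1.1, 1.0]
opening: 0.698
time_s: 10.8
eef_pos: [0.5844, -0.2718, 0.1809]
eef_rot: [0.0, 0.807, -0.591, 0.0]
wrist_force: [1.1, 0.7, -0.6]
opening: 0.699
t 10.80 pos [ 0.5844 -0.2718  0.1809] yaw -72.44 tiltz [ 0.0002 -0.001 ] F [ 1.1  0.7 -0.6] T [-0.01  0.03 -0.02] open 0.699
```

View pics/side4.png

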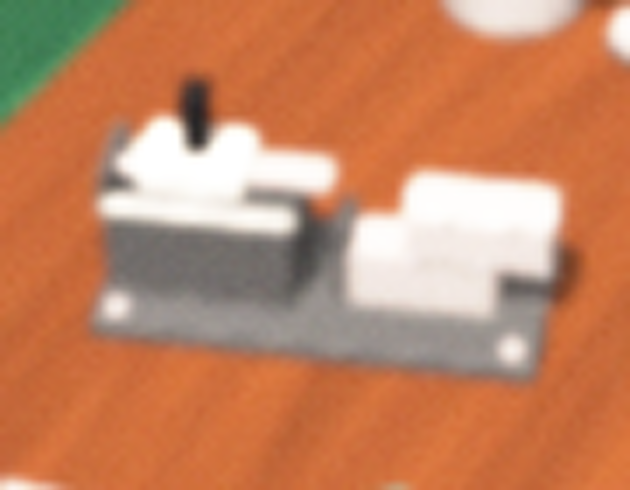

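View pics/top4.png

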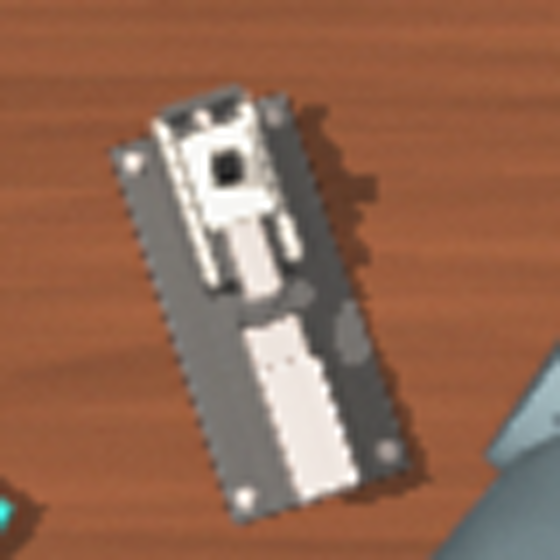

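```bash
cat > meas.py <<'E'
import sys
from h import *
k=sys.argv[1]; a=np.load('top'+k+'.npz'); im=a['im']
yaw=np.radians(17.7); ex=np.array([np.cos(yaw),np.sin(yaw)]); ey=np.array([-ex[1],ex[0]]); F=np.array([.5478,-.0690])
def prof(xf,z,im):
    # brightness profile across face y at station xf on plane z; edges at half level
    out=[]
    g=im.astype(np.float32).mean(-1); t=np.arange(-.03,.0301,.0005)
    p=np.array([[*(F+ex*xf+ey*s),z] for s in t]); uv=proj('top',p).astype(np.float32)
    v=cv2.remap(g,uv[:,0],uv[:,1],cv2.INTER_CUBIC).ravel()
    hi=np.median(v[50:72]); l=v[:15].mean(); r=v[-15:].mean()
    i=50
    e=[]
    for side,bg in((-1,l),(1,r)):
        j=60
        th=(hi+bg)/2
        while 0<j<120 and v[j]>th: j+=side
        f=(v[j-side]-th)/(v[j-side]-v[j]); e.append(t[j-side]+side*f*.0005)
    return e
def line(z,xs,im,nm):
    E=np.array([prof(x,z,im) for x in xs]); 
    for q,s in((0,'-y'),(1,'+y')):
        c=np.polyfit(xs,E[:,q],1); print(nm,s,"edge mm at mid %.2f slope deg %.2f"%(np.median(E[:,q])*1e3,np.degrees(c[0])),(E[:,q]*1e3).round(1))
    print(nm,"centre mm",(np.median(E.mean(1))*1e3).round(2),"w",np.median(np.diff(E))*1e3)
i0=np.load('top0.npz')['im']
line(.04,np.linspace(-.028,.028,12),i0,"fixed0")
if len(sys.argv)>2: line(.068,np.linspace(float(sys.argv[2]),float(sys.argv[3]),12),im,"thin")
E
python3 meas.py 4 -.055 .0; python3 -c "
from h import *
a=np.load('top4.npz')
f=lambda e:None
F=np.array([.5478,-.0690]); 
for n in('top','side'):
    a=np.load(n+'4.npz'); P=cloud(n,a['d']); m=(P[...,2]>.058)&(P[...,2]<.076)&(np.hypot(P[...,0]-.524,P[...,1]+.077)<.05)
    p=P[m]; print(n,m.sum(),p.mean(0).round(4),cv2.minAreaRect((p[:,:2]*1e3).astype(np.float32)),np.median(p[:,2]))
"
```

```text
fixed0 -y edge mm at mid -14.56 slope deg 0.33 [-15.1 -14.6 -15.2 -14.2 -14.5 -14.4 -14.4 -14.7 -14.2 -14.7 -14.5 -14.7]
fixed0 +y edge mm at mid 14.85 slope deg -0.04 [14.9 14.6 14.9 14.8 14.9 14.9 14.7 15.  14.7 14.9 14.7 14.8]
fixed0 centre mm 0.12 w 29.35052116259615
thin -y edge mm at mid -16.11 slope deg -0.21 [-16.2 -15.  -16.4 -15.4 -16.1 -16.1 -15.6 -16.5 -15.2 -16.7 -15.3 -16.2]
thin +y edge mm at mid 16.60 slope deg -0.18 [16.3 17.2 16.1 17.1 16.2 17.  16.7 16.5 17.1 16.1 17.2 16. ]
thin centre mm 0.25 w 32.502233724546414
top 172 [ 0.523  -0.0768  0.0676] ((522.7289428710938, -76.88998413085938), (69.46672821044922, 31.629499435424805), 18.36539077758789) 0.06759759668996088
side 168 [ 0.5232 -0.0728  0.0649] ((524.5159912109375, -75.5519790649414), (69.53138732910156, 38.76819610595703), 16.326692581176758) 0.06545910455052732
```

From the top view, the block's centre is within about 0.2 mm of the fixed block's centreline and square to about 0.3°. Its far end is 26 mm short of the stop (0.37 of a length). Now I'll regrip and slide.

```bash
python3 -m pendant '[[[-0.02,0,0,0,0,0,-0.4],[-0.04,0,0,0,0,0,-0.4],[-0.04,0,0,0,0,0,-0.4],[-0.04,0,0,0,0,0,-0.4],[-0.04,0,0,0,0,0,-0.4],[-0.02,0,0,0,0,0,-0.4],[0,0,0,0,0,0,-0.4],[0,0,0,0,0,0,-0.4],[0,0,0,0,0,0,-0.4]]]'; python3 -c "
from h import *
go([.5234,-.0774,.072],-72.3)"
```

```text
time_s: 11.8
eef_pos: [0.524, -0.0784, 0.1815]
eef_rot: [0.0, 0.807, -0.59, 0.0]
wrist_force: [-0.3, 0.1, 0.1]
opening: 0.701
t 11.80 pos [ 0.524  -0.0784  0.1815] yaw -72.35 tiltz [ 0.0006 -0.0006] F [-0.3  0.1  0.1] T [ 0.02 -0.03 -0.02] open 0.701
tool shift [-0.0012  0.0003  0.1095] max 0.10946369944449481 norm rows 2.1894175710129087
turn rotvec (tool) [-0.0004 -0.0008 -0.0008]
```

```bash
python3 -m pendant '[[[0,0,0.02,0,0,0,-0.4],[0,0,0.03,0,0,0,-0.4],[0,0,0.03,0,0,0,-0.4],[0,0,0.02,0,0,0,-0.4],[0,0,0.007,0,0,0,-0.4],[0,0,0.0025,0,0,0,-0.4],[0,0,0,0,0,0,-0.4],[0,0,0,0,0,0,-0.4]]]'; python3 -c "
from h import *
go([.5234,-.0774,.072],-72.3)"
```

```text
time_s: 12.6
eef_pos: [0.5245, -0.0779, 0.073]
eef_rot: [-0.0, 0.807, -0.59, 0.001]
wrist_force: [0.3, 0.0, 0.4]
opening: 0.699
t 12.60 pos [ 0.5245 -0.0779  0.073 ] yaw -72.32 tiltz [ 0.0021 -0.0008] F [0.3 0.  0.4] T [-0.02  0.06 -0.  ] open 0.699
tool shift [-0.0008  0.0009  0.001 ] max 0.0009996768776257127 norm rows 0.031075809651138115
turn rotvec (tool) [-0.0017 -0.0014 -0.0004]
```

```bash
python3 -m pendant '[[[0,0,0,0,0,0,-0.4],[0,0,0,0,0,0,-0.4],[0,0,0,0,0,0,-0.4]]]'; python3 -c "
from h import *
go([.5238,-.0774,.072],-72.3)"
```

```text
time_s: 12.9
eef_pos: [0.5238, -0.0773, 0.0723]
eef_rot: [-0.0, 0.807, -0.59, 0.0]
wrist_force: [0.2, -0.3, 0.7]
opening: 0.7
t 12.90 pos [ 0.5238 -0.0773  0.0723] yaw -72.30 tiltz [ 0.0008 -0.0003] F [ 0.2 -0.3  0.7] T [-0.03  0.   -0.03] open 0.700
tool shift [ 0.0001 -0.      0.0003] max 0.0003080025779818462 norm rows 0.006321404017846883
turn rotvec (tool) [-0.0007 -0.0006  0.    ]
```

Settled at the placing pose. Closing.

```bash
python3 -m pendant '[[[0,0,0,0,0,0,1],[0,0,0,0,0,0,1],[0,0,0,0,0,0,1],[0,0,0,0,0,0,1],[0,0,0.0005,0,0,0,1],[0,0,0,0,0,0,1],[0,0,0,0,0,0,1]]]'; python3 -c "
from h import *
st()"
```

```text
time_s: 13.6
eef_pos: [0.5237, -0.0774, 0.0721]
eef_rot: [-0.0, 0.807, -0.59, 0.0]
wrist_force: [-3.3, 1.4, 9.5]
opening: 0.361
t 13.60 pos [ 0.5237 -0.0774  0.0721] yaw -72.30 tiltz [ 0.0003 -0.0002] F [-3.3  1.4  9.5] T [0.16 0.55 0.02] open 0.361
```

```bash
python3 -m pendant '[[[0,-0.002,0,0,0,0,1],[0,-0.003,0,0,0,0,1],[0,-0.003,0,0,0,0,1],[0,-0.003,0,0,0,0,1],[0,-0.003,0,0,0,0,1],[0,-0.002,0,0,0,0,1],[0,0,0,0,0,0,1],[0,0,0,0,0,0,1]]]'; python3 -c "
from h import *
st()"
```

```text
time_s: 14.4
eef_pos: [0.5392, -0.0728, 0.0721]
eef_rot: [0.0, 0.807, -0.59, 0.001]
wrist_force: [-1.9, -0.2, 7.9]
opening: 0.363
t 14.40 pos [ 0.5392 -0.0728  0.0721] yaw -72.30 tiltz [ 0.0008 -0.0007] F [-1.9 -0.2  7.9] T [-0.02  0.4   0.01] open 0.363
```

```bash
python3 -m pendant '[[[0,-0.002,0,0,0,0,1],[0,-0.002,0,0,0,0,1],[0,-0.002,0,0,0,0,1],[0,-0.001,0,0,0,0,1],[0,0,0,0,0,0,1],[0,0,0,0,0,0,1]]]'; python3 -m pendant '[[[0,-0.001,0,0,0,0,1],[0,0,0,0,0,0,1]]]';python3 -m pendant '[[[0,-0.001,0,0,0,0,1],[0,0,0,0,0,0,1]]]'
```

```text
time_s: 15.0
eef_pos: [0.5457, -0.0707, 0.0721]
eef_rot: [0.0, 0.807, -0.59, 0.0]
wrist_force: [-2.9, -0.7, 7.9]
opening: 0.358
time_s: 15.2
eef_pos: [0.5465, -0.0704, 0.0721]
eef_rot: [0.0, 0.807, -0.59, 0.0]
wrist_force: [-4.1, -1.2, 8.8]
opening: 0.363
time_s: 15.4
eef_pos: [0.5475, -0.0702, 0.0721]
eef_rot: [0.0, 0.807, -0.59, 0.0]
wrist_force: [-2.5, -1.1, 9.4]
opening: 0.363
```

```bash
python3 look.py 5
```

```text
t 15.40 pos [ 0.5475 -0.0702  0.0721] yaw -72.30 tiltz [ 0.0001 -0.0007] F [-2.5 -1.1  9.4] T [-0.12  0.61 -0.02] open 0.363
```

View pics/side5.png

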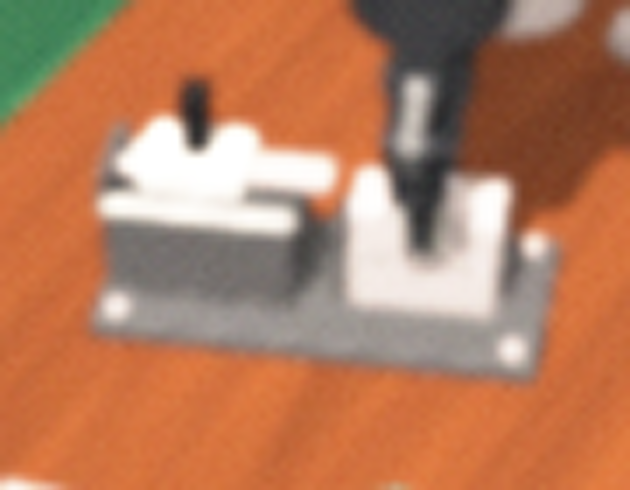

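The side view shows the block nearly end to end with the fixed block, with edges at crop x≈348 and x≈505. I'll go on in fine steps.

```bash
for i in 1; do :; done; python3 -m pendant '[[[0,-0.001,0,0,0,0,1],[0,0,0,0,0,0,1],[0,0,0,0,0,0,1]]]'; python3 -m pendant '[[[0,-0.001,0,0,0,0,1],[0,0,0,0,0,0,1],[0,0,0,0,0,0,1]]]'
```

```text
time_s: 15.8
eef_pos: [0.5484, -0.0698, 0.0722]
eef_rot: [0.0, 0.807, -0.59, 0.0]
wrist_force: [-3.8, -1.0, 9.0]
opening: 0.358
time_s: 16.1
eef_pos: [0.5489, -0.0697, 0.0721]
eef_rot: [0.001, 0.808, -0.59, -0.0]
wrist_force: [-6.4, -1.8, 9.7]
opening: 0.36
```

```bash
python3 -m pendant '[[[0,-0.001,0,0,0,0,1],[0,0,0,0,0,0,1],[0,0,0,0,0,0,1]]]'; python3 -m pendant '[[[0,-0.001,0,0,0,0,1],[0,0,0,0,0,0,1],[0,0,0,0,0,0,1]]]'; python3 -c "
from h import *
st()"
```

```text
time_s: 16.4
eef_pos: [0.549, -0.0697, 0.0721]
eef_rot: [0.001, 0.808, -0.59, -0.001]
wrist_force: [-10.1, -2.9, 14.3]
opening: 0.36
time_s: 16.7
eef_pos: [0.549, -0.0696, 0.0721]
eef_rot: [0.002, 0.808, -0.59, -0.002]
wrist_force: [-13.9, -5.0, 17.9]
opening: 0.364
t 16.70 pos [ 0.549  -0.0696  0.0721] yaw -72.27 tiltz [-0.0052 -0.0016] F [-13.9  -5.   17.9] T [-0.8   2.14 -0.03] open 0.364
```

The block meets the stop: TCP motion has stalled and the push has risen to 15 N. I'll relax the push, release, and lift clear.

```bash
python3 -m pendant '[[[0,0.0015,0,0,0,0,1],[0,0,0,0,0,0,1],[0,0,0,0,0,0,0.2],[0,0,0,0,0,0,-0.1],[0,0,0,0,0,0,-0.4],[0,0,0,0,0,0,-0.4],[0,0,0,0,0,0,-0.4],[0,0,-0.01,0,0,0,-0.4],[0,0,-0.03,0,0,0,-0.4],[0,0,-0.04,0,0,0,-0.4]]]'; python3 -m pendant '[[[0,0,-0.03,0,0,0,-0.4],[0.03,0,0,0,0,0,-0.4],[0.04,0,0,0,0,0,-0.4],[0.04,0,0,0,0,0,-0.4],[0.04,0,0,0,0,0,-0.4],[0.04,0,0,0,0,0,-0.4],[0.01,0,0,0,0,0,-0.4]]]'; python3 look.py 6; python3 meas.py 6 -.028 .028;python3 -c "
from h import *
for n in('top','side'):
    a=np.load(n+'6.npz'); P=cloud(n,a['d']); m=(P[...,2]>.058)&(P[...,2]<.076)&(np.hypot(P[...,0]-.548,P[...,1]+.069)<.045)
    p=P[m]; print(n,m.sum(),p.mean(0).round(4),cv2.minAreaRect((p[:,:2]*1e3).astype(np.float32)),np.median(p[:,2]))"
```

```text
time_s: 17.7
eef_pos: [0.5482, -0.0685, 0.1509]
eef_rot: [0.001, 0.807, -0.59, -0.002]
wrist_force: [-0.3, -1.3, -0.9]
opening: 0.7
time_s: 18.4
eef_pos: [0.6111, -0.2637, 0.1822]
eef_rot: [0.0, 0.807, -0.591, 0.001]
wrist_force: [0.7, 0.9, -0.7]
opening: 0.7
t 18.40 pos [ 0.6111 -0.2637  0.1822] yaw -72.49 tiltz [ 0.0016 -0.0021] F [ 0.7  0.9 -0.7] T [ 0.01  0.01 -0.01] open 0.700
fixed0 -y edge mm at mid -14.56 slope deg 0.33 [-15.1 -14.6 -15.2 -14.2 -14.5 -14.4 -14.4 -14.7 -14.2 -14.7 -14.5 -14.7]
fixed0 +y edge mm at mid 14.85 slope deg -0.04 [14.9 14.6 14.9 14.8 14.9 14.9 14.7 15.  14.7 14.9 14.7 14.8]
fixed0 centre mm 0.12 w 29.35052116259615
thin -y edge mm at mid -15.94 slope deg -0.47 [-15.4 -16.2 -15.8 -15.8 -16.2 -15.5 -16.6 -15.4 -16.7 -15.6 -16.6 -16.1]
thin +y edge mm at mid 16.83 slope deg -0.12 [17.3 15.6 17.2 16.1 16.7 17.  16.3 17.  16.  17.  15.8 17. ]
thin centre mm 0.34 w 32.6264291695916
top 171 [ 0.548  -0.0689  0.067 ] ((550.7411499023438, -68.07421112060547), (75.22836303710938, 32.07280731201172), 17.416889190673828) 0.06670500775573444
side 165 [ 0.5489 -0.0653  0.0645] ((549.2666625976562, -68.1383056640625), (70.63248443603516, 41.91605758666992), 13.34290599822998) 0.06496546289202954
```

View pics/side6.png

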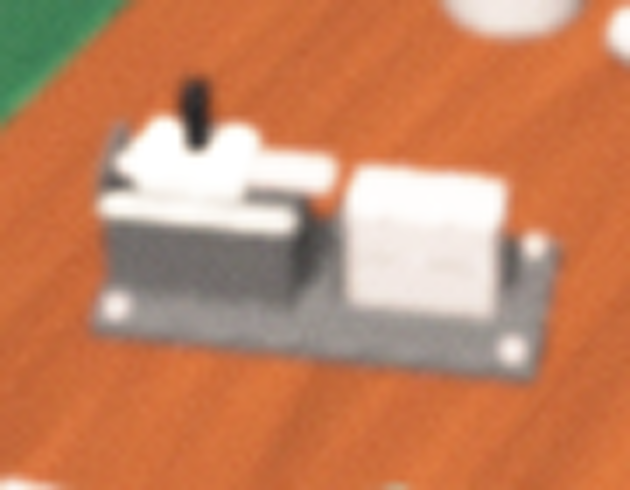

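View pics/top6.png

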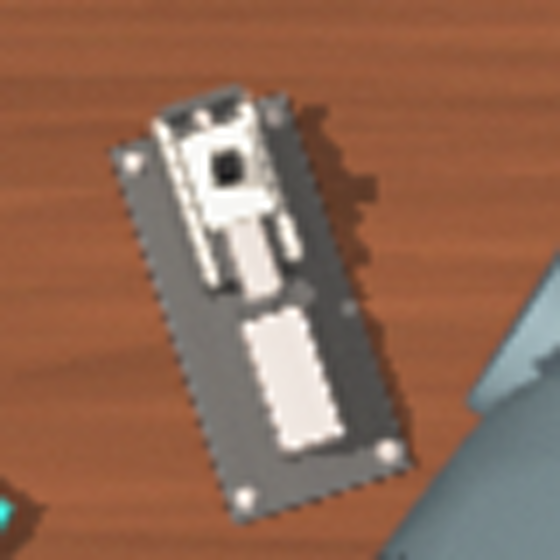

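The side and top views show the stack flush (top crop 240–345, 310–450), centred within about 0.3 mm and against the stop. Next I'll measure the grip.

```bash
python3 -c "
from h import *
im=np.load('top6.npz')['im']; x0,y0,x1,y1=258,140,278,158; s=8
c=cv2.resize(im[y0:y1,x0:x1],None,fx=s,fy=s,interpolation=cv2.INTER_CUBIC).max(-1)
m=np.uint8(c<95); N,L,S,C=cv2.connectedComponentsWithStats(m)
i=min(range(1,N),key=lambda i:np.hypot(*(C[i]-[9*s,9.5*s]))); print(S[i],C[i]/s+[x0,y0])
u,v=(C[i]+.5)/s-.5+[x0,y0]; p=ray('top',u,v,.119); print('grip top',p, rect('top',L==i,.119,(x0,y0),s))
F=np.array([.5478,-.069]); e=np.array([np.cos(np.radians(17.7)),np.sin(np.radians(17.7))]); print('nominal',F+.11*e,'along',(p[:2]-F)@e,'across',(p[:2]-F)@[-e[1],e[0]])
im=np.load('side6.npz')['im']; m=(im[155:175,215:230].max(-1)<80); q=np.argwhere(m); print('side grip',q.mean(0)+[155,215], proj('side',[*(F+.11*e),.108]))
go([.6526,-.0356,.18],-72.3)
"
```

```text
[ 61  55  31  36 886] [267.47291196 149.1027088 ]
grip top [ 0.64887156 -0.03539241  0.119     ] ((648.8045043945312, -35.48406982421875), (14.653568267822266, 13.096170425415039), 17.52735710144043)
nominal [ 0.65259276 -0.03555636] along 0.10650480417685608 across 0.0012875641273220328
side grip [166.1875 222.4375] [[222.79918597 163.75189888]]
t 18.50 pos [ 0.6105 -0.261   0.1816] yaw -72.43 tiltz [ 0.0003 -0.0002] F [-0.1  0.6  0. ] T [-0.02 -0.01 -0.1 ] open 0.700
tool shift [-0.2022 -0.1082  0.0016] max 0.20218416210264192 norm rows 4.586184013224418
turn rotvec (tool) [-0.0003 -0.0003 -0.0023]
```

```bash
python3 -m pendant '[[[-0.02,-0.01,0,0,0,0,-0.4],[-0.04,-0.02,0,0,0,0,-0.4],[-0.04,-0.022,0,0,0,0,-0.4],[-0.04,-0.022,0,0,0,0,-0.4],[-0.04,-0.022,0,0,0,0,-0.4],[-0.0215,-0.011,0,0,0,0,-0.4],[0,0,0,0,0,0,-0.4],[0,0,0,0,0,0,-0.4],[0,0,0,0,0,0,-0.4],[0,0,0,0,0,0,-0.4]]]'; python3 -c "
from h import *
go([.6514,-.0355,.113],-72.3)"
```

```text
time_s: 19.5
eef_pos: [0.6508, -0.0361, 0.1814]
eef_rot: [0.0, 0.807, -0.591, -0.0]
wrist_force: [0.2, 0.1, -0.3]
opening: 0.699
t 19.50 pos [ 0.6508 -0.0361  0.1814] yaw -72.39 tiltz [-0.0001 -0.0001] F [ 0.2  0.1 -0.3] T [-0.02  0.03  0.01] open 0.699
tool shift [-0.0004 -0.0007  0.0684] max 0.06839794253588466 norm rows 1.3680554605588362
turn rotvec (tool) [ 0.0002 -0.0001 -0.0015]
```

```bash
python3 -m pendant '[[[0,-0.001,0.015,0,0,0,-0.4],[0,0,0.025,0,0,0,-0.4],[0,0,0.02,0,0,0,-0.4],[0,0,0.008,0,0,0,-0.4],[0,0,0,0,0,0,-0.4],[0,0,0,0,0,0,-0.4],[0,0,0,0,0,0,-0.4],[0,0,0,0,0,0,-0.4]]]'; python3 look.py 7; python3 -c "
from h import *
go([.6514,-.0355,.113],-72.3)"
```

```text
time_s: 20.3
eef_pos: [0.6529, -0.0349, 0.1146]
eef_rot: [-0.0, 0.807, -0.59, 0.001]
wrist_force: [-0.2, 0.9, 0.4]
opening: 0.705
t 20.30 pos [ 0.6529 -0.0349  0.1146] yaw -72.31 tiltz [ 0.0022 -0.0005] F [-0.2  0.9  0.4] T [0.02 0.01 0.01] open 0.705
t 20.40 pos [ 0.6526 -0.0348  0.1142] yaw -72.30 tiltz [ 0.0014 -0.0004] F [-0.2  0.1 -0.3] T [-0.03  0.02  0.  ] open 0.693
tool shift [0.0003 0.0014 0.0012] max 0.0013612961562121033 norm rows 0.03702159526860427
turn rotvec (tool) [-0.0013 -0.0008 -0.    ]
```

View pics/side7.png

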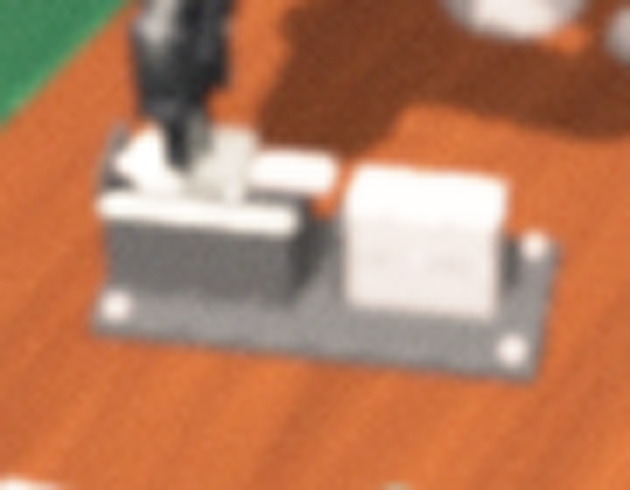

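The near finger is beside the grip at crop (180,150), and nothing is touching. Closing.

```bash
python3 -m pendant '[[[0,0.0005,0,0,0,0,1],[0,0,0,0,0,0,1],[0,0,0,0,0,0,1],[0,0,0,0,0,0,1],[0,0,0,0,0,0,1],[0,0,0,0,0,0,1],[0,0,0,0,0,0,1],[0,0,0,0,0,0,1]]]'; python3 -c "
from h import *
st()"
```

```text
time_s: 21.2
eef_pos: [0.6522, -0.0365, 0.1138]
eef_rot: [0.0, 0.807, -0.59, 0.001]
wrist_force: [1.8, -5.7, 0.4]
opening: 0.168
t 21.20 pos [ 0.6522 -0.0365  0.1138] yaw -72.34 tiltz [ 0.0013 -0.0022] F [ 1.8 -5.7  0.4] T [-0.54  0.01  0.05] open 0.168
```

```bash
python3 -m pendant '[[[0.0015,0,0,0,0,0,1],[0,0.003,0,0,0,0,1],[0,0.004,0,0,0,0,1],[0,0.004,0,0,0,0,1],[0,0.004,0,0,0,0,1],[0,0.004,0,0,0,0,1],[0,0.004,0,0,0,0,1],[0,0.003,0,0,0,0,1],[0,0,0,0,0,0,1],[0,0,0,0,0,0,1]]]'; python3 -c "
from h import *
st()"
```

```text
time_s: 22.2
eef_pos: [0.628, -0.0443, 0.1137]
eef_rot: [-0.001, 0.807, -0.59, 0.001]
wrist_force: [6.4, -1.6, -0.3]
opening: 0.174
t 22.20 pos [ 0.628  -0.0443  0.1137] yaw -72.31 tiltz [ 0.0024 -0.0003] F [ 6.4 -1.6 -0.3] T [ 0.19 -0.82 -0.05] open 0.174
```

```bash
python3 -m pendant '[[[0,0.003,0,0,0,0,1],[0,0.004,0,0,0,0,1],[0,0.003,0,0,0,0,1],[0,0.002,0,0,0,0,1],[0,0.001,0,0,0,0,1],[0,0,0,0,0,0,1],[0,0,0,0,0,0,1]]]';python3 -m pendant '[[[0,0.001,0,0,0,0,1],[0,0.001,0,0,0,0,1],[0,0,0,0,0,0,1],[0,0,0,0,0,0,1]]]';  python3 -m pendant '[[[0,0.001,0,0,0,0,1],[0,0,0,0,0,0,1],[0,0,0,0,0,0,1]]]'; python3 -c "
from h import *
st()"
```

```text
time_s: 22.9
eef_pos: [0.6159, -0.0482, 0.1137]
eef_rot: [-0.001, 0.807, -0.59, 0.001]
wrist_force: [7.4, -1.2, -1.2]
opening: 0.175
time_s: 23.3
eef_pos: [0.6141, -0.0488, 0.1138]
eef_rot: [-0.001, 0.807, -0.59, 0.001]
wrist_force: [8.7, -0.1, -1.3]
opening: 0.178
time_s: 23.6
eef_pos: [0.6139, -0.0489, 0.1138]
eef_rot: [-0.002, 0.807, -0.59, 0.002]
wrist_force: [12.3, 0.6, -4.2]
opening: 0.175
t 23.60 pos [ 0.6139 -0.0489  0.1138] yaw -72.32 tiltz [0.0052 0.0001] F [12.3  0.6 -4.2] T [ 0.36 -1.55 -0.  ] open 0.175
```

Travel is 40 mm, and the force rose from 7 to 12 N with no further motion, so the slide is at its end stop. One look, then I'll let go there.

```bash
python3 look.py 8; python3 -m pendant '[[[0,0,0,0,0,0,-0.4],[0,0,0,0,0,0,-0.4],[0,0,0,0,0,0,-0.4],[0,0,0,0,0,0,-0.4],[0,0,0,0,0,0,-0.4],[0,0,0,0,0,0,-0.4],[0,0,0,0,0,0,-0.4]]]'; python3 look.py 9
```

```text
t 23.60 pos [ 0.6139 -0.0489  0.1138] yaw -72.32 tiltz [0.0052 0.0001] F [12.3  0.6 -4.2] T [ 0.36 -1.55 -0.  ] open 0.175
time_s: 24.4
eef_pos: [0.612, -0.049, 0.1133]
eef_rot: [0.0, 0.807, -0.59, -0.0]
wrist_force: [0.3, 0.7, -0.1]
opening: 0.699
t 24.40 pos [ 0.612  -0.049   0.1133] yaw -72.31 tiltz [-0.0001 -0.    ] F [ 0.3  0.7 -0.1] T [ 0.04  0.05 -0.04] open 0.699
```

View pics/side8.png

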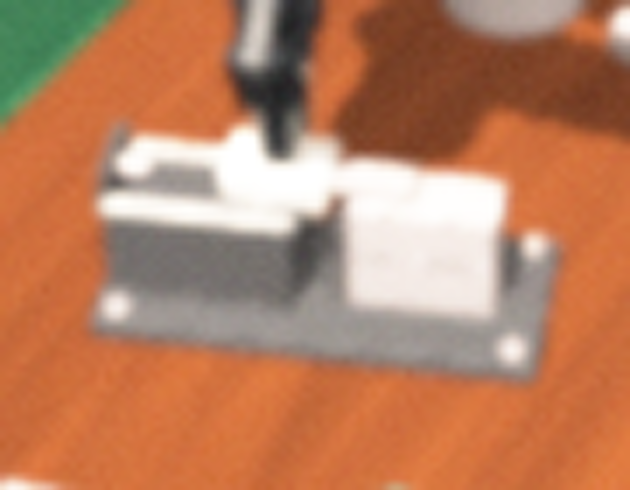

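View pics/side9.png

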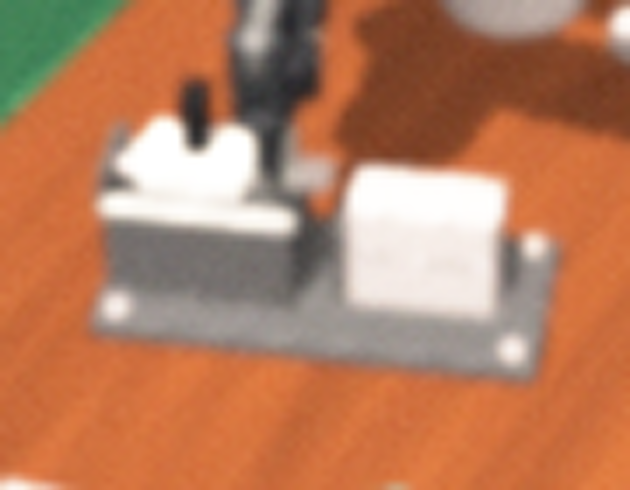

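The first picture shows the tongue over the stack (crop 340–415, 180). The second shows the slide back at rest with the grip at (195,110), as at the start. I'll retreat up and away, then do a final check.

```bash
python3 -m pendant '[[[0,0,-0.02,0,0,0,-0.4],[0,0,-0.04,0,0,0,-0.4],[0,0,-0.04,0,0,0,-0.4],[0.03,0,0,0,0,0,-0.4],[0.04,0,0,0,0,0,-0.4],[0.04,0,0,0,0,0,-0.4],[0.04,0,0,0,0,0,-0.4],[0.03,0,0,0,0,0,-0.4],[0,0,0,0,0,0,-0.4],[0,0,0,0,0,0,-0.4]]]'; python3 look.py A; python3 meas.py A -.028 .028|grep thin; python3 -c "
from h import *
a=np.load('topA.npz')['im'].astype(int);b=np.load('top0.npz')['im'].astype(int); cv2.imwrite('pics/topfull.png',a[...,::-1].astype(np.uint8))
for nm,u,v in(('thick',209,168),('washer',240,224),('offcut',206,133),('wrench',150,168),('oiler',140,243),('turq',227,196),('yellow',176,226),('hammer',380,200),('grip',267,150)): print(nm,'mean diff',abs(a-b)[v-10:v+10,u-10:u+10].mean().round(1))
"
```

```text
time_s: 25.5
eef_pos: [0.6665, -0.221, 0.2127]
eef_rot: [-0.0, 0.807, -0.591, -0.001]
wrist_force: [-0.1, -0.1, -0.6]
opening: 0.697
t 25.50 pos [ 0.6665 -0.221   0.2127] yaw -72.39 tiltz [-0.0008  0.0008] F [-0.1 -0.1 -0.6] T [ 0.02 -0.01 -0.  ] open 0.697
thin -y edge mm at mid -15.54 slope deg -9.16 [ -2.6  -8.8 -13.9 -15.5 -16.1 -15.5 -16.5 -15.5 -16.6 -15.5 -16.5 -16. ]
thin +y edge mm at mid 16.83 slope deg -0.21 [17.6 15.5 17.2 16.  16.7 17.  16.2 17.  16.  17.  15.9 16.9]
thin centre mm 0.59 w 32.53540098628585
thick mean diff 2.4
washer mean diff 2.2
offcut mean diff 2.1
wrench mean diff 2.4
oiler mean diff 2.0
turq mean diff 2.4
yellow mean diff 1.9
hammer mean diff 42.6
grip mean diff 2.5
```

View pics/topfull.png

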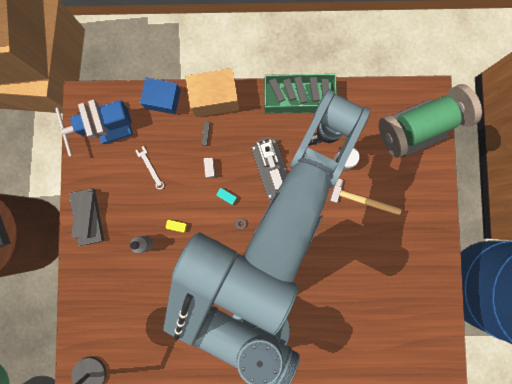

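View pics/sideA.png

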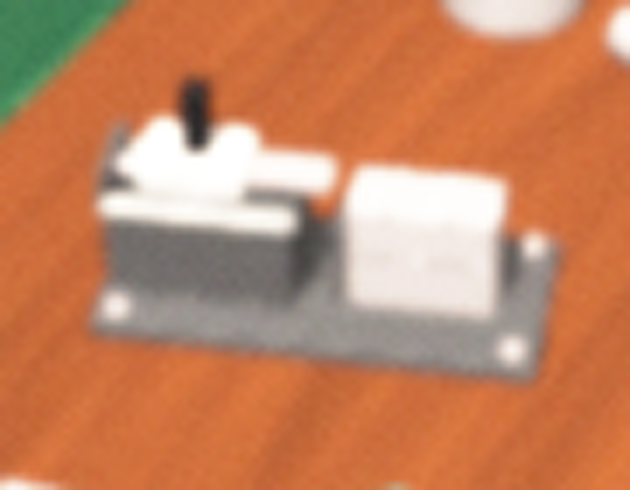

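The side view shows the stack and slide as they should be. In the top view the arm covers the stack's near-right corner, which spoils that edge fit. The hammer difference is the arm's shadow; its head is still at (336,190). Handing in.

```bash
python3 -c "
from bench import ctrl
print(ctrl.hand_in())"
```

```text
the job is handed in; nothing more can be done
None
```

The job is done and handed in at about 25.6 s of the 56 s allowed.

- **Placing and wringing:** I laid the thin block on the fixed block with its far end 26 mm (0.37 of a length) short of the stop. I let go there to check its position, then regripped it without lifting. It slid under about 9 N of down-force until it met the stop, where motion stalled at about 15 N push. I then let go of it.
- **Check slide:** I drew it by the grip through 40 mm to its end stop, where the force rose to 12 N with no further travel. I opened the jaws there and it snapped back to rest by itself.

**Last checks:**
- **Stack:** The side view shows it flush end to end, with the slide at rest. Before the slide was drawn, I measured the block centred within about 0.3 mm and square to about 0.5°.
- **Other things:** The thick block, look-alikes, washer, offcut, wrench and oiler look unchanged.
- **Less certain:**
  - The final top view had the arm over one corner of the stack, so its -y edge fit there was meaningless. The +y edge agreed with the earlier measurement.
  - The hammer region differed only through the arm's shadow, and its head had not moved.
  - The tin was checked by eye only, as it was partly covered from above.

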